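# Prove the folding stay of a fittings case

### The job

Check the refitted folding stay of the grey steel fittings case: raise the lid by its bar until the stay goes taut and its knee drops over centre, and let go so that the lid stands open by itself for a moment. Then take the knee by its knob and ease it back past straight, which lifts the lid slightly, fold it to bring the lid gently down until it is fully shut, and let go. The foot of the stay is only clamped in its slot, so do not drag it along, and leave the other things on the bench alone.

Things in the scene. Friction and masses are not known exactly. Their poses are not given: they have to be found in the camera images.
- case: Grey steel fittings case, fixed to the bench, 200 mm along its x, 220 mm along its y, 90 mm high without the lid. Origin: centre of its underside; x, y level, z up. The lid's hinge runs along the case's x at its +y rim, so the lid's free edge is on the -y side; the folding stay is outside the case's -x end. Lid and stay swing in the case's y-z plane.
- lid (a joint): Lid angle, rad: 0 shut, grows as the free (-y) edge rises. The lid (0.45 to 0.8 kg) falls shut if let go while the stay is not locked; closing faster than 2 rad/s counts as a slam. The stay goes straight and taut, a hard stop, somewhere between 0.98 and 1.15 rad, not the same each time; once locked the lid rests about 0.01 rad below that.
- lid_hinge (a point): Point on the lid's hinge axis in the middle of the case's length, 90 mm above the bench. With the lid angle a, a point at distance r on the lid lies r cos(a) towards the case's -y and r sin(a) above it.
- lid_bar (a point): Middle of the lid's grip bar: black round tube, 14 mm diameter, 106 mm long along the case's x, turning freely on its axle, so a grip may keep its orientation while the lid swings. It stands on two straps 120 mm apart, 258 mm from the hinge axis (3 mm above the lid's underside), with 30 mm free between bar and lid edge. Lid 6 mm thick, its underside level with the hinge axis.
- knob (a point): Middle of the knee's grip knob: black round roller, 16 mm diameter, 36 mm long along the case's x, turning freely on the knee's axle, 62 mm out from the case's -x end (50 mm from the stay's plane). It moves on a circle of 76 mm radius about the foot's pin: above it, leaning to the case's +y, with the lid open; over the top to the -y side and about 50 mm above the bench with the lid shut.
- foot (a joint): Slip of the stay's foot, m: 0 as it was clamped, positive up its slot, which rises at 67 degrees towards the case's +y. The clamp slips when the stay pulls or pushes it with over about 25 N (about 10 N at the lid's bar with the stay taut); a slip of over 2 mm is a failure. The foot's pin lies 120 mm from the case's +y rim, 64 mm above the bench, but was refitted up to 9 mm too high or low.
- stay_level (a point): Fixed point on the case's -x end, in the stay's plane (12 mm out), level with the hinge and 130 mm from it, where the stay's pin on the lid is when shut: that pin is 130 mm from the hinge axis. The stay is two flat bars of 76 mm between pins: foot to knee, knee to lid. Locked, the knee is bent 0.24 rad past straight, to the case's +y. Pull it to -y and slightly up to unlock (1 to 3 N).
- wrench: Open-ended wrench lying on the bench, bystander; origin at its underside's centre.
- coupling: Brass hose coupling, 40 mm wide and 60 mm high, standing on the bench, bystander; origin: centre of its underside.
- grease_tin: White tin, 68 mm wide and 85 mm high, standing on the bench, bystander; origin: centre of its underside.

How it is judged:
By the outcome, as a careful person would: the job done as asked, in the order asked, and still so for the second after the job is handed in, with the robot touching nothing.
It also fails if it takes over 72 s, if anything falls off the work surface, if the arm or the gripper's body presses on something with over 40 N, if the wrist force passes 120 N, or if a joint passes its speed limit or range.

### The arm

A 6-joint arm with a two-finger parallel gripper is mounted at the origin on the work surface. World frame = base frame: x ahead of the robot, y to its left, z up, the work surface at z = 0. Lengths are in mm, angles in degrees, forces in N, time in s.
With the tool pointing down it reaches from about 275 to 825 mm from the base axis. Payload 4.9 kg.
Tool frame: the origin (TCP) lies between the finger pads; the fingertips stand r.tip_reach ahead of it and the grasp point (between the pads) lies 8 mm behind it (r.tip_reach is the distance from the TCP to the fingertips, in mm); z points along the fingers, y is the line along which they close (so a half turn about z gives the same grasp; the last joint's range is limited). The gripper opens to 85 mm and grips with 20 to 120 N. Pads are 22 mm wide; open, the fingers measure 114 mm over their backs; the gripper's body (76 mm by 85 mm) begins 54 mm behind the grasp point. The pads swing forward as they close: fully open they stand 13 mm farther back than shut.
Start: joints at [-70.714, 18.69, -11.035, 60.275, 0, 82.311], TCP at [249.494, -490.175, 242.281] pointing down, gripper open.
Joint ranges: [-152.03, 152.03], [-55.5, 102.48], [-74.3, 77.21], [-110.64, 120.58], [-84.22, 78.4], [-180, 180]. Speed limits (degrees/s): [147.25, 147.25, 180, 180, 180, 180].

### API

Orientations are given as a 3x3 rotation matrix whose columns are the frame's x, y, z axes.
In Python, from plant import r gives the robot as it stands.
- The arm moves only by the shell command python3 -m pendant 'ROWS' [FORCE]. ROWS is JSON, a list of rows, each a list of 5 numbers: the shift along the tool's x, y, z in mm, then the turn about the tool's z in rad, then the opening, from -1 (shut) to 1 (fully open). A call has 1 to 5 rows; each row shifts and turns the commanded pose from where the row before left it, along the tool's axes as they then stand; what a row does not reach is not made up. A row lasts 1/12 s, in which the tool goes at most 41.7 mm and 7.16 degrees, less where a joint would pass 70% of its speed; a pose out of reach is approached as far as the arm can. A call is refused whole if a number of a shift passes 41.7 or a number of a turn 0.125, either way. A call with a gripper value outside its range is refused whole. The fingers move at their own pace and stop on an object; FORCE is the grip in N (left out, the last holds). Time passes only in rows, so rows that do not move let the fingers close. It gives the time, the measured TCP pose, the force, the opening and the grip force at its end, in the units of the state.
- r.read_state(): the state, without advancing time (a new reading comes with each control period).
- r.grab_frame(name): name is "scene" or "top" or "wrist"; returns the picture (480x640x3 uint8, blue, green, red); there is no depth.
- r.calibration(name): a dict with "K" (3x3 intrinsics, pixels), "rvec" (rotation vector, rad) and "tvec" (3), from world to camera coordinates, as OpenCV has them. Camera axes: x right, y down, z forward; pixel columns grow to the right and rows downward; lengths in mm; the calibration is good to about 2 mm. The wrist camera is an equidistant fisheye: a pixel r from the principal point sees the ray r / f radians off the axis. A picture is of the moment at which its call begins: read the wrist's pose just before it. calibration takes no time and is no camera call; for the wrist camera it gives the pose at the moment of the call.
- r.close_job(): hands the job in; it is judged then, once.
The state is a dict: "clock": time; "qpos": joint angles; "dq": joint speeds; "effort": joint torques, N m; "tool_pos": TCP position; "eef_rot": TCP orientation; "wrist_force": force on the tool from outside, world axes, zero at the start; "ft_torque": the same for the moment, N m; "opening": opening from 0.0 (shut) to 1.0 (fully open); "finger_force": force on a finger pad.
Only numpy, scipy, OpenCV 4.12 (cv2) and the standard library are available. Lean on these libraries where they do the work, as an engineer would, in place of code of your own. Each camera call takes 0.05 s, during which the arm holds its last target. There are 200 camera calls.

## Working session

There is one attempt and no reset: what is moved stays moved. The work goes in short steps, Python scripts to look and compute and a shell command to move; the robot and the scene stay as the last step left them, time stands still between calls to the robot, and variables do not carry over. Pictures are saved under pics/ and viewed, at most 10 in all, crops included, and the job is handed in when it is done.

```bash
mkdir -p pics; ls; python3 - <<'E'
from plant import r
import cv2
s=r.read_state();print(s,r.tip_reach)
for n in("scene","top"):
    cv2.imwrite(f"pics/{n}0.png",r.grab_frame(n)); print(n,r.calibration(n))
E
```

```text
pics
{'clock': 0.0, 'qpos': array([-7.07148994e+01,  1.87345797e+01, -1.10928526e+01,  6.02758833e+01,
        7.34165908e-04,  8.23117907e+01]), 'dq': array([ 0.09278644, -0.0408519 ,  0.07549975,  0.01264298,  0.02783729,
        0.04788897]), 'effort': array([-7.83711330e-04, -4.43389142e+01,  2.62445480e+01,  1.55078655e-02,
       -4.36399832e-04,  8.33913845e-06]), 'tool_pos': array([ 249.29363188, -489.6047143 ,  241.47341467]), 'eef_rot': array([[ 8.91217989e-01,  4.53574862e-01, -5.83444738e-04],
       [ 4.53575167e-01, -8.91216392e-01,  1.70624406e-03],
       [ 2.53933901e-04, -1.78527144e-03, -9.99998374e-01]]), 'wrist_force': array([ 0.08444201,  0.06661301, -0.15763256]), 'ft_torque': array([0.00135508, 0.04629012, 0.0467507 ]), 'finger_force': 0.0, 'opening': 0.9977694796210859} 11.0
scene {'K': array([[478.78027353,   0.        , 315.09508914],
       [  0.        , 478.78027353, 244.80636849],
       [  0.        ,   0.        ,   1.        ]]), 'rvec': array([ 2.02000665,  1.16766585, -0.5123311 ]), 'tvec': array([-368.79345353, -196.85426075, 1155.15867624])}
top {'K': array([[437.35622705,   0.        , 317.72918843],
       [  0.        , 437.35622705, 237.80560411],
       [  0.        ,   0.        ,   1.        ]]), 'rvec': array([ 2.15107938, -2.08959753,  0.19000838]), 'tvec': array([108.00348096, 541.05063364, 728.32554131])}
```

View pics/scene0.png

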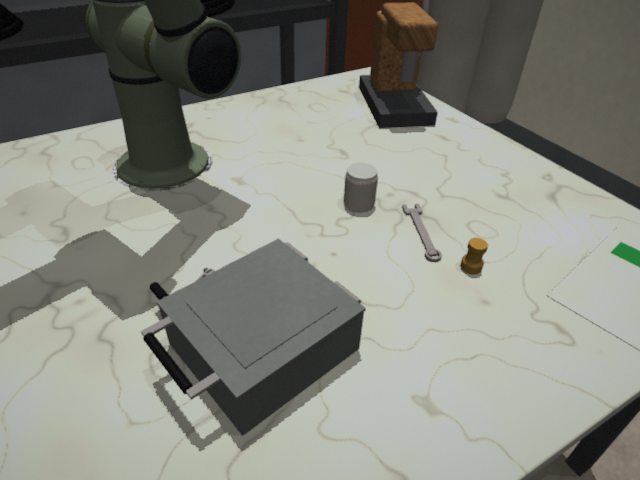

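View pics/top0.png

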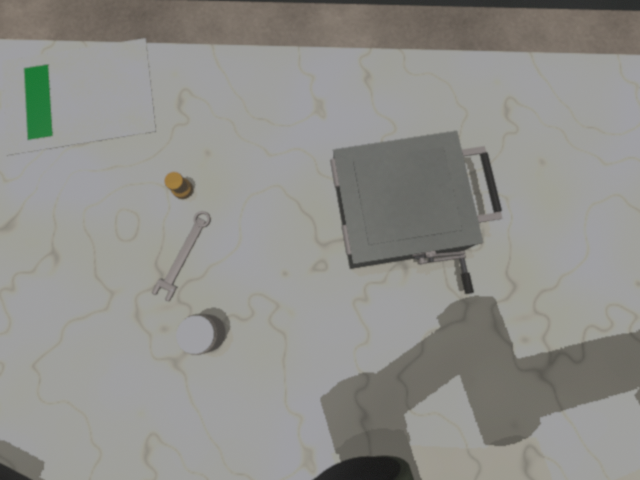

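The scene view shows the shut case with its bar at (168,362) and the knob at (158,290). The top view shows the bar running (484,153)–(497,217) and the knob (462,262)–(467,292), so the case is roughly aligned with world axes and its -x end faces the robot.

```bash
cat > h.py <<'E'
import numpy as np, cv2
from plant import r
from scipy.spatial.transform import Rotation as Ro
def ray(cam,uv,cal=None):
    c=cal or r.calibration(cam);R=Ro.from_rotvec(np.ravel(c["rvec"])).as_matrix();o=-R.T@np.ravel(c["tvec"])
    uv=np.array(uv,float);K=c["K"]
    if cam=="wrist":
        p=np.array([(uv[0]-K[0,2])/K[0,0],(uv[1]-K[1,2])/K[1,1]]);t=np.hypot(*p)
        d=np.array([*(p/max(t,1e-9)*np.sin(t)),np.cos(t)])
    else: d=np.linalg.inv(K)@[uv[0],uv[1],1]
    return o,R.T@d
def plane(cam,uv,z,cal=None):
    o,d=ray(cam,uv,cal);return o+d*(z-o[2])/d[2]
def tri(a,b):
    (o1,d1),(o2,d2)=a,b
    t=np.linalg.lstsq(np.c_[d1,-d2],o2-o1,rcond=None)[0]
    p,q=o1+d1*t[0],o2+d2*t[1];return (p+q)/2,np.linalg.norm(p-q)
E
python3 - <<'E'
from h import *
def blobs(n,box):
    im=cv2.imread(f"pics/{n}0.png");x0,y0,x1,y1=box
    m=(im.max(2)<40).astype(np.uint8);k=np.zeros_like(m);k[y0:y1,x0:x1]=m[y0:y1,x0:x1]
    nn,l,st,c=cv2.connectedComponentsWithStats(k)
    for i in range(1,nn):
        if st[i,4]>30:
            y,x=np.where(l==i);(c0,sz,a)=cv2.minAreaRect(np.c_[x,y].astype(np.float32))
            b=cv2.boxPoints((c0,sz,a));e=sorted([(np.linalg.norm(b[j]-b[j-1]),j) for j in range(4)])[:2]
            ends=[(b[j]+b[j-1])/2 for _,j in e];print(n,st[i],c0,sz,ends)
            yield c0,ends
T=list(blobs("top",(455,140,510,300)));S=list(blobs("scene",(140,270,195,400)))
for c,e in T:
    for z in(93,50):print("top",z,plane("top",c,z),[plane("top",q,z).round(1) for q in e])
for c,e in S:
    for z in(93,50):print("scene",z,plane("scene",c,z),[plane("scene",q,z).round(1) for q in e])
for c,_ in T:
    for d,_ in S:print(tri(ray("top",c),ray("scene",d)))
for uv in[(333,150),(458,131),(483,243)]:print(plane("top",uv,96))
E
```

```text
scene [150 283  17  16 153] (157.47059631347656, 290.38238525390625) (18.113693237304688, 9.111079216003418) [array([151.57648, 283.50592], dtype=float32), array([163.36472, 297.25885], dtype=float32)]
scene [144 333  48  60 712] (167.23077392578125, 362.15386962890625) (68.93675231933594, 11.05093002319336) [array([146.06924, 334.9462 ], dtype=float32), array([188.3923 , 389.36154], dtype=float32)]
scene 93 [ 508.89850367 -144.14820026   93.        ] [array([ 490.6, -147.6,   93. ]), array([ 526.7, -140.8,   93. ])]
scene 50 [ 464.04060588 -139.25430099   50.        ] [array([ 444.2, -143. ,   50. ]), array([ 483.3, -135.6,   50. ])]
scene 93 [ 639.89534211 -170.35506496   93.        ] [array([ 583.1, -181.6,   93. ]), array([ 691.3, -160.2,   93. ])]
scene 50 [ 605.95078937 -167.64445928   50.        ] [array([ 544.4, -179.8,   50. ]), array([ 661.6, -156.6,   50. ])]
[685.48252309 101.17658513  96.        ]
[ 726.75888572 -117.15314151   96.        ]
[ 528.23835067 -152.86013519   96.        ]
```

```bash
python3 -m pendant '[[0,0,0,0.095,-0.2],[0,0,0,0.095,-0.2],[0,0,0,0.095,-0.2],[20,-10,0,0,-0.2],[37,-20,0,0,-0.2]]'
python3 -m pendant '[[37,-20,0,0,-0.2],[37,-20,0,0,-0.2],[37,-20,0,0,-0.2],[37,-20,0,0,-0.2],[37,-20,0,0,-0.2]]'
python3 -m pendant '[[37,-20,0,0,-0.2],[37,-20,0,0,-0.2],[37,-20,0,0,-0.2],[37,-20,0,0,-0.2],[20,-10,0,0,-0.2]]'
python3 -m pendant '[[0,0,0,0,-0.2],[0,0,0,0,-0.2],[0,0,0,0,-0.2],[0,0,0,0,-0.2]]'
python3 - <<'E'
from h import *
c=r.calibration("wrist");im=r.grab_frame("wrist");cv2.imwrite("pics/w1.png",im);print(c)
np.save("w1.npy",c,allow_pickle=True)
s=r.read_state();print(s["tool_pos"],s["eef_rot"])
im=cv2.imread("pics/top0.png");print(im[175:195:3,478:504:2].max(2))
E
```

```text
clock: 0.52
tool_pos: [298.0, -452.2, 241.7]
eef_rot: [[0.984, 0.179, -0.001], [0.179, -0.984, -0.001], [-0.001, 0.001, -1.0]]
wrist_force: [0.6, -0.9, 0.0]
opening: 0.402
finger_force: 0.0
clock: 0.93
tool_pos: [462.6, -317.5, 242.0]
eef_rot: [[0.983, 0.185, -0.0], [0.185, -0.983, 0.0], [-0.0, -0.0, -1.0]]
wrist_force: [0.9, -0.8, -0.6]
opening: 0.402
finger_force: 0.0
clock: 1.35
tool_pos: [611.3, -197.1, 241.6]
eef_rot: [[0.982, 0.188, 0.0], [0.188, -0.982, 0.001], [0.001, -0.001, -1.0]]
wrist_force: [0.3, -0.4, 0.4]
opening: 0.401
finger_force: 0.0
clock: 1.68
tool_pos: [607.7, -201.6, 242.1]
eef_rot: [[0.983, 0.183, -0.001], [0.183, -0.983, 0.0], [-0.001, -0.0, -1.0]]
wrist_force: [0.1, -0.9, -0.1]
opening: 0.397
finger_force: 0.0
{'K': array([[371.64829954,   0.        , 314.77142572],
       [  0.        , 371.64829954, 237.77386542],
       [  0.        ,   0.        ,   1.        ]]), 'rvec': array([-2.22660245,  1.85070102,  0.28472544]), 'tvec': array([-309.11173747,  495.44774047,  547.35245927])}
[ 607.72820333 -201.74961074  242.25733449] [[ 9.83134435e-01  1.82883411e-01 -5.84306728e-04]
 [ 1.82883460e-01 -9.83134599e-01  3.09631197e-05]
 [-5.68789520e-04 -1.37300945e-04 -9.99999829e-01]]
[[156 157 156 117  49  51  55  68 144 157 157 157 158]
 [148 157 158 146  67  50  56  53 125 156 158 157 158]
 [142 156 157 154  98  49  53  52  92 154 157 157 158]
 [127 155 157 157 125  52  51  55  64 141 157 158 157]
 [116 155 157 157 149  72  48  54  53 110 156 158 158]
 [101 143 157 158 156 108  48  53  54  78 149 157 158]
 [ 95 117 151 157 157 131  54  49  56  56 138 157 157]]
```

View pics/w1.png

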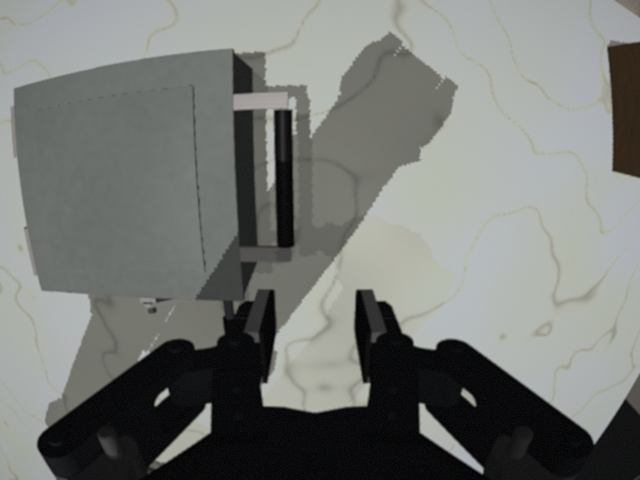

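The wrist view shows the bar running from (283,110) to (286,247), upright in the image, so the yaw matches. The tool sits a little short of the bar and to its -y side.

```bash
python3 - <<'E'
from h import *
c=np.load("w1.npy",allow_pickle=True).item()
im=cv2.imread("pics/w1.png")
def ends(m,off):
    y,x=np.where(m);(c0,sz,a)=cv2.minAreaRect(np.c_[x+off[0],y+off[1]].astype(np.float32))
    b=cv2.boxPoints((c0,sz,a));e=sorted([(np.linalg.norm(b[j]-b[j-1]),j) for j in range(4)])[:2]
    return [(b[j]+b[j-1])/2 for _,j in e]
w=ends(im[100:255,272:300].max(2)<40,(272,100))
t=cv2.imread("pics/top0.png");m=(t[145:225,470:505].max(2)<75).astype(np.uint8)
n,l,st,_=cv2.connectedComponentsWithStats(m);i=1+np.argmax(st[1:,4]);tp=ends(l==i,(470,145))
for z in(93,):
    for nm,e,cc in(("wrist",w,c),("top",tp,None)):
        P=[plane(nm,q,z,cc) for q in e];d=P[1]-P[0]
        print(nm,e,np.round(P,1).tolist(),((P[0]+P[1])/2).round(1),np.linalg.norm(d),np.degrees(np.arctan(d[1]/d[0])))
wm=(w[0]+w[1])/2;tm=(tp[0]+tp[1])/2
print(tri(ray("wrist",wm,c),ray("top",tm)),tri(ray("wrist",wm,c),ray("scene",(167.2,362.2))))
# knob in wrist/top
t=cv2.imread("pics/top0.png");m=(t[250:300,450:480].max(2)<75).astype(np.uint8)
n,l,st,_=cv2.connectedComponentsWithStats(m);i=1+np.argmax(st[1:,4]);k=ends(l==i,(450,250));km=(k[0]+k[1])/2
print(k,tri(ray("top",km),ray("scene",(157.5,290.4))))
# lid corners in wrist, z=96
for uv in[(233,49),(240,299),(14,88),(41,291)]:print(plane("wrist",uv,96,c).round(1))
E
```

```text
wrist [array([282.4092 , 110.84723], dtype=float32), array([285.21768, 247.05737], dtype=float32)] [[688.5, -162.2, 93.0], [583.8, -182.0, 93.0]] [ 636.1 -172.1   93. ] 106.63311811542279 10.745425774430656
top [array([483.14438, 152.96465], dtype=float32), array([497.33694, 210.9175 ], dtype=float32)] [[688.4, -160.7, 93.0], [584.9, -180.5, 93.0]] [ 636.7 -170.6   93. ] 105.3959080977499 10.862444940775692
(array([ 637.08536964, -171.93464621,   89.88814893]), np.float64(0.050934669175704245)) (array([ 636.9978953 , -171.0258615 ,   89.22859329]), np.float64(1.702067552554312))
[array([461.05884, 258.7647 ], dtype=float32), array([468.5647, 292.5412], dtype=float32)] (array([ 475.56928772, -136.84085829,   58.71036966]), np.float64(7.738316980158255))
[ 730.  -117.2   96. ]
[ 531.7 -151.4   96. ]
[689.6  99.9  96. ]
[488.4  63.5  96. ]
```

```bash
python3 -m pendant '[[17,-12.2,0,0,-0.34],[17,-12.2,0,0,-0.34],[0,0,30,0,-0.34],[0,0,25,0,-0.34],[0,0,0,0,-0.34]]'
python3 -m pendant '[[0,0,0,0,-0.34],[0,0,0,0,-0.34],[0,0,0,0,-0.34]]'
python3 - <<'E'
from h import *
c=r.calibration("wrist");im=r.grab_frame("wrist");cv2.imwrite("pics/w2.png",im);s=r.read_state();print(s["tool_pos"],s["opening"])
p=s["tool_pos"]
R=Ro.from_rotvec(np.ravel(c["rvec"])).as_matrix()
E
```

```text
clock: 2.15
tool_pos: [634.2, -170.1, 182.3]
eef_rot: [[0.983, 0.183, -0.008], [0.183, -0.983, 0.003], [-0.007, -0.004, -1.0]]
wrist_force: [-1.9, -0.3, -1.6]
opening: 0.335
finger_force: 0.0
clock: 2.4
tool_pos: [638.4, -171.5, 189.5]
eef_rot: [[0.983, 0.184, 0.003], [0.184, -0.983, -0.001], [0.003, 0.002, -1.0]]
wrist_force: [0.9, 0.3, -0.4]
opening: 0.329
finger_force: 0.0
[ 638.49138488 -171.34910296  189.42211601] 0.33397257371106276
```

View pics/w2.png

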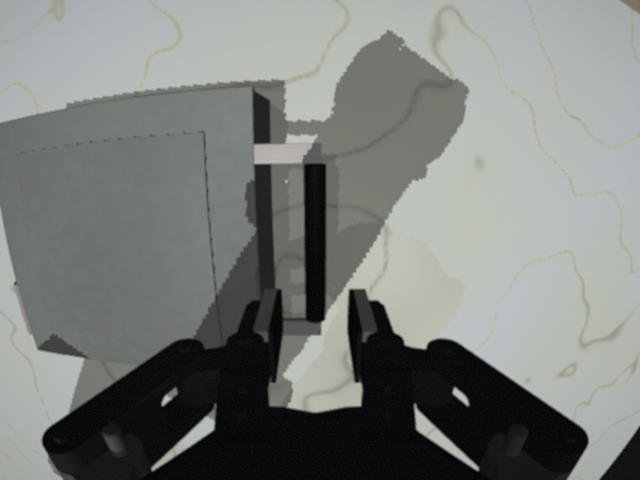

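The bar at (315,164–320) lies centred between the fingers (270 and 360), so I can descend and grip it.

```bash
python3 -m pendant '[[0,0,25,0,-0.34],[0,0,25,0,-0.34],[0,0,22,0,-0.34],[0,0,18,0,-0.34],[0,0,14,0,-0.34]]' 
python3 -m pendant '[[0,0,0,0,-0.34],[0,0,0,0,-0.34],[0,0,0,0,-0.34],[0,0,0,0,-0.34]]' 
python3 -m pendant '[[0,0,0,0,-1],[0,0,0,0,-1],[0,0,0,0,-1],[0,0,0,0,-1],[0,0,0,0,-1]]' 30
```

```text
clock: 2.87
tool_pos: [637.7, -170.7, 82.9]
eef_rot: [[0.983, 0.184, 0.0], [0.184, -0.983, -0.0], [0.0, 0.0, -1.0]]
wrist_force: [0.1, 0.5, 0.6]
opening: 0.333
finger_force: 0.0
clock: 3.2
tool_pos: [638.9, -171.0, 85.3]
eef_rot: [[0.983, 0.185, 0.003], [0.185, -0.983, -0.001], [0.003, 0.002, -1.0]]
wrist_force: [0.9, -0.6, 0.0]
opening: 0.325
finger_force: 0.0
clock: 3.62
tool_pos: [638.8, -171.6, 84.8]
eef_rot: [[0.983, 0.184, 0.003], [0.184, -0.983, -0.002], [0.002, 0.003, -1.0]]
wrist_force: [0.2, -4.0, 6.6]
opening: 0.152
finger_force: 29.5
```

```bash
python3 -c "
from math import *
a=[.0116+.045*i for i in range(21)]+[.9116+.02*i for i in range(1,14)]
for p,q in zip(a,a[1:]):print('[0,%.1f,%.1f,0,-1]'%(258*(cos(q)-cos(p)),-258*(sin(q)-sin(p))),end=' ')"
```

```text
[0,-0.4,-11.6,0,-1] [0,-0.9,-11.6,0,-1] [0,-1.4,-11.5,0,-1] [0,-2.0,-11.4,0,-1] [0,-2.5,-11.3,0,-1] [0,-3.0,-11.2,0,-1] [0,-3.5,-11.1,0,-1] [0,-4.0,-10.9,0,-1] [0,-4.5,-10.7,0,-1] [0,-4.9,-10.5,0,-1] [0,-5.4,-10.3,0,-1] [0,-5.9,-10.0,0,-1] [0,-6.3,-9.7,0,-1] [0,-6.7,-9.5,0,-1] [0,-7.2,-9.1,0,-1] [0,-7.6,-8.8,0,-1] [0,-7.9,-8.5,0,-1] [0,-8.3,-8.1,0,-1] [0,-8.7,-7.7,0,-1] [0,-9.0,-7.3,0,-1] [0,-4.1,-3.1,0,-1] [0,-4.2,-3.0,0,-1] [0,-4.2,-3.0,0,-1] [0,-4.3,-2.9,0,-1] [0,-4.3,-2.8,0,-1] [0,-4.4,-2.7,0,-1] [0,-4.5,-2.6,0,-1] [0,-4.5,-2.5,0,-1] [0,-4.6,-2.4,0,-1] [0,-4.6,-2.3,0,-1] [0,-4.6,-2.2,0,-1] [0,-4.7,-2.1,0,-1] [0,-4.7,-2.1,0,-1]
```

```bash
python3 -m pendant '[[0,-0.4,-11.6,0,-1],[0,-0.9,-11.6,0,-1],[0,-1.4,-11.5,0,-1],[0,-2.0,-11.4,0,-1],[0,-2.5,-11.3,0,-1]]' | grep -v rot
python3 -m pendant '[[0,0,0,0,-1],[0,0,0,0,-1],[0,0,0,0,-1]]' | grep -v rot
```

```text
clock: 4.03
tool_pos: [637.4, -164.8, 141.3]
wrist_force: [3.1, -5.4, -2.4]
opening: 0.153
finger_force: 29.7
clock: 4.28
tool_pos: [637.4, -164.9, 140.6]
wrist_force: [3.7, -5.8, -1.5]
opening: 0.153
finger_force: 29.9
```

```bash
python3 -m pendant '[[0,-3.0,-11.2,0,-1],[0,-3.5,-11.1,0,-1],[0,-4.0,-10.9,0,-1],[0,-4.5,-10.7,0,-1],[0,-4.9,-10.5,0,-1]]' | grep -v rot
python3 -m pendant '[[0,-5.4,-10.3,0,-1],[0,-5.9,-10.0,0,-1],[0,-6.3,-9.7,0,-1],[0,-6.7,-9.5,0,-1],[0,-7.2,-9.1,0,-1]]' | grep -v rot
python3 -m pendant '[[0,-7.6,-8.8,0,-1],[0,-7.9,-8.5,0,-1],[0,-8.3,-8.1,0,-1],[0,0,0,0,-1],[0,0,0,0,-1]]' | grep -v rot
python3 -m pendant '[[0,0,0,0,-1],[0,0,0,0,-1],[0,0,0,0,-1]]' | grep -v rot
```

```text
clock: 4.7
tool_pos: [633.7, -145.7, 195.4]
wrist_force: [4.6, -5.8, 0.3]
opening: 0.154
finger_force: 30.1
clock: 5.12
tool_pos: [627.9, -114.9, 244.5]
wrist_force: [2.5, -7.9, 1.9]
opening: 0.148
finger_force: 30.3
clock: 5.53
tool_pos: [623.4, -91.0, 270.5]
wrist_force: [1.4, -7.2, 5.0]
opening: 0.151
finger_force: 30.5
clock: 5.78
tool_pos: [623.5, -91.6, 270.0]
wrist_force: [1.6, -7.8, 5.0]
opening: 0.156
finger_force: 30.5
```

```bash
python3 -m pendant '[[0,1.4,-1.4,0,-1],[0,0,0,0,-1],[0,0,0,0,-1],[0,0,0,0,-1]]' | grep -v rot
```

```text
clock: 6.12
tool_pos: [623.4, -91.2, 270.4]
wrist_force: [3.1, -4.2, 0.6]
opening: 0.152
finger_force: 30.2
```

```bash
cat > ok.py <<'E'
# guard: exit 1 when tangential force at bar passes limit; prints a, tangential, radial
import sys;from h import *
H=np.array([592.5,83.]);ey=np.array([-.184,.983]);s=r.read_state()
p=s["tool_pos"];v=np.array([-(p[:2]-H)@ey,p[2]+8-90]);t=np.arctan2(v[1],v[0])
f=np.array([-s["wrist_force"][:2]@ey,s["wrist_force"][2]])
ft=-f[0]*np.sin(t)+f[1]*np.cos(t);fr=f[0]*np.cos(t)+f[1]*np.sin(t)
print("a%.3f R%.1f ft%.1f fr%.1f"%(t-.0116,np.hypot(*v),ft,fr),s["clock"].round(2))
sys.exit(ft<float(sys.argv[1]))
E
python3 ok.py -9
python3 -m pendant '[[0,-8.0,-8.4,0,-1],[0,-9,-7.3,0,-1],[0,-4.1,-3.1,0,-1],[0,0,0,0,-1],[0,0,0,0,-1]]' | grep force; python3 ok.py -6
```

```text
wrist_force: [5.7, -1.4, -1.7]
finger_force: 30.0Traceback (most recent call last):
  File "ok.py", line 7, in <module>
    print("a%.3f R%.1f ft%.1f fr%.1f"%(t-.0116,np.hypot(*v),ft,fr),s["clock"].round(2))
                                                                   ^^^^^^^^^^^^^^^^
AttributeError: 'float' object has no attribute 'round'
Traceback (most recent call last):
  File "ok.py", line 7, in <module>
    print("a%.3f R%.1f ft%.1f fr%.1f"%(t-.0116,np.hypot(*v),ft,fr),s["clock"].round(2))
                                                                   ^^^^^^^^^^^^^^^^
AttributeError: 'float' object has no attribute 'round'
```

```bash
sed -i 's/s\["clock"\].round(2)/round(s["clock"],2),s["wrist_force"].round(1)/' ok.py
python3 -m pendant '[[1.2,-2.1,-1.5,0,-1],[0,0,0,0,-1],[0,0,0,0,-1]]' >/dev/null; python3 ok.py -6 && python3 -m pendant '[[0.4,-2.1,-1.5,0,-1],[0,0,0,0,-1],[0,0,0,0,-1]]' >/dev/null; python3 ok.py -6
```

```text
a0.925 R258.4 ft-1.7 fr1.3 6.78 [ 1.7 -1.9  0. ]
a0.925 R258.4 ft-1.7 fr1.3 6.78 [ 1.7 -1.9  0. ]False
False
```

```bash
sed -i 's/sys.exit(ft/sys.exit(int(ft/;s/\[1\]))$/[1])))/' ok.py
python3 -m pendant '[[0.2,-2.1,-1.5,0,-1],[0,-2.1,-1.5,0,-1],[0,0,0,0,-1],[0,0,0,0,-1]]' >/dev/null; python3 ok.py -6 && python3 -m pendant '[[0,-1.3,-0.9,0,-1],[0,-1.2,-0.9,0,-1],[0,0,0,0,-1]]' >/dev/null; python3 ok.py -6  && python3 -m pendant '[[0,-1.3,-0.8,0,-1],[0,0,0,0,-1]]' >/dev/null; python3 ok.py -6
```

```text
a0.947 R258.4 ft-1.6 fr-2.1 7.12 [-2.7 -0.5 -2.7]
a0.959 R258.4 ft-0.7 fr-2.8 7.37 [-3.2  0.4 -2.7]
a0.965 R258.4 ft-2.3 fr-3.3 7.53 [-4.4 -0.9 -4. ]
```

```bash
python3 -m pendant '[[-0.8,-1.7,-0.2,0,-1],[0,0,0,0,-1]]' >/dev/null; python3 ok.py -6 && python3 -m pendant '[[-0.3,-1.3,-0.8,0,-1],[0,0,0,0,-1]]' >/dev/null; python3 ok.py -6  && python3 -m pendant '[[0,-1.3,-0.8,0,-1],[0,0,0,0,-1]]' >/dev/null; python3 ok.py -6 && python3 -m pendant '[[0,-1.3,-0.8,0,-1],[0,0,0,0,-1]]' >/dev/null; python3 ok.py -6 && python3 -m pendant '[[0,-1.3,-0.8,0,-1],[0,0,0,0,-1]]' >/dev/null; python3 ok.py -6 && python3 -m pendant '[[0,-1.3,-0.8,0,-1],[0,0,0,0,-1]]' >/dev/null; python3 ok.py -6
```

```text
a0.970 R258.4 ft-1.9 fr-1.6 7.7 [-2.1 -1.2 -2.4]
a0.977 R258.4 ft-1.5 fr-2.2 7.87 [-1.4 -0.3 -2.6]
a0.983 R258.4 ft-1.0 fr-0.6 8.03 [-1.3 -0.8 -1. ]
a0.989 R258.4 ft-1.1 fr0.1 8.2 [-2.2 -1.4 -0.5]
a0.994 R258.4 ft-1.0 fr1.2 8.37 [-1.1 -1.7  0.5]
a1.000 R258.3 ft-0.3 fr1.1 8.53 [-0.9 -1.   0.8]
```

```bash
python3 -m pendant '[[0,-1.3,-0.8,0,-1],[0,0,0,0,-1]]' >/dev/null; python3 ok.py -6 && python3 -m pendant '[[0,-1.3,-0.8,0,-1],[0,0,0,0,-1]]' >/dev/null; python3 ok.py -6  && python3 -m pendant '[[0,-1.3,-0.8,0,-1],[0,0,0,0,-1]]' >/dev/null; python3 ok.py -6
python3 - <<'E'
from h import *
im=r.grab_frame("scene")[150:330,60:300];cv2.imwrite("pics/s3.png",cv2.resize(im,None,fx=3.3,fy=3.3))
E
```

```text
a1.006 R258.3 ft-1.1 fr1.5 8.7 [-0.9 -1.9  0.7]
a1.012 R258.4 ft-0.7 fr2.3 8.87 [ 0.4 -1.7  1.6]
a1.018 R258.3 ft-1.3 fr2.3 9.03 [-0.3 -2.4  1.3]
```

View pics/s3.png

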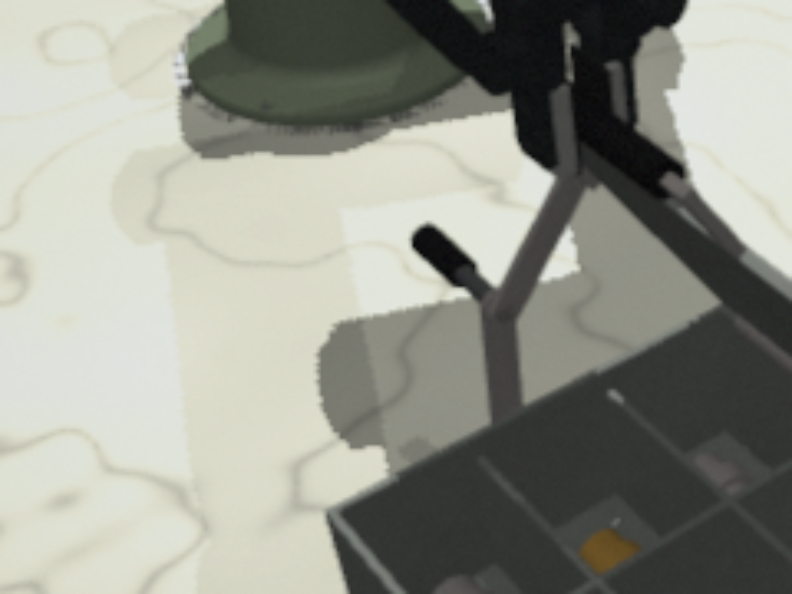

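The scene crop shows the stay still bent towards -y: knob at crop (440,252), knee (500,300), lid pin (572,185). I'll estimate the taut angle from these.

```bash
cat >> h.py <<'E'
H=np.array([592.5,83.,90]);A=np.radians(10.6);ex=np.array([np.cos(A),np.sin(A),0]);ey=np.array([-np.sin(A),np.cos(A),0])
def vplane(uv,x):  # point in case plane at case x=x -> (case y, z)
    o,d=ray("scene",uv);t=(x-(o-H)@ex)/(d@ex);P=o+d*t;return np.array([(P-H)@ey+110,P[2]])
def taut(dl): # foot shifted dl up slot
    from scipy.optimize import brentq
    F=foot(dl);return brentq(lambda a:np.hypot(*(lpin(a)-F))-152,.7,1.4)
def foot(dl):return np.array([-10+dl*np.cos(np.radians(67)),64+dl*np.sin(np.radians(67))])
def lpin(a):return np.array([110-130*np.cos(a),90+130*np.sin(a)])
def knee(a,dl,s=-1): # s=-1: bent to -y
    F,L=foot(dl),lpin(a);m=(F+L)/2;u=L-F;l=np.hypot(*u);u/=l;h=np.sqrt(max(0,76**2-l*l/4));n=np.array([u[1],-u[0]]);return m+s*h*n
E
python3 - <<'E'
from h import *
f=lambda c:(60+c[0]/3.3,150+c[1]/3.3)
print("knob",vplane(f((440,252)),-162),"knee",vplane(f((500,300)),-112),"lidpin",vplane(f((572,185)),-112),lpin(1.02))
for dl in(-9,-6,-3,0,3,6,9):print(dl,taut(dl),knee(1.02,dl))
E
```

```text
knob [ -7.26345347 144.66977408] knee [ -5.35204113 146.59344138] lidpin [ 38.04976215 190.51463291] [ 41.96242634 200.77404285]
-9 0.9881311388087216 [ 14.22292309 128.24474959]
-6 1.0170144656616382 [ 14.80901978 129.62550687]
-3 1.0462409404632893 [  2.09199688 136.07204246]
0 1.075809339164186 [ -3.27206065 139.7016171 ]
3 1.1057163626299387 [ -7.11199333 142.74214357]
6 1.1359564276309881 [-10.1786761  145.48113701]
9 1.1665214546918696 [-12.75141977 148.02563013]
```

```bash
python3 -m pendant '[[0,-1.7,-1.5,0,-1],[0,-2.2,-1.2,0,-1],[0,-2.2,-1.2,0,-1],[0,0,0,0,-1],[0,0,0,0,-1]]' >/dev/null; python3 ok.py -6 && python3 -m pendant '[[0,-2.2,-1.2,0,-1],[0,-2.2,-1.2,0,-1],[0,0,0,0,-1],[0,0,0,0,-1]]' >/dev/null; python3 ok.py -6  && python3 -m pendant '[[0,-1.3,-0.7,0,-1],[0,-1.3,-0.7,0,-1],[0,0,0,0,-1],[0,0,0,0,-1]]' >/dev/null; python3 ok.py -6
```

```text
a1.047 R258.3 ft-0.4 fr3.1 9.5 [ 1.2 -1.7  2.5]
a1.066 R258.3 ft-1.0 fr1.9 9.83 [ 1.5 -1.5  1.2]
a1.077 R258.3 ft0.0 fr2.5 10.17 [ 2.5 -0.7  2.2]
```

```bash
python3 -m pendant '[[0.5,-1.0,-1.0,0,-1],[0,0,0,0,-1],[0,0,0,0,-1]]' >/dev/null; python3 ok.py -4 && python3 -m pendant '[[0,-1.1,-0.6,0,-1],[0,0,0,0,-1],[0,0,0,0,-1]]' >/dev/null; python3 ok.py -4  && python3 -m pendant '[[0,-0.9,-0.5,0,-1],[0,0,0,0,-1],[0,0,0,0,-1]]' >/dev/null; python3 ok.py -4 && python3 -m pendant '[[0,-0.9,-0.5,0,-1],[0,0,0,0,-1],[0,0,0,0,-1]]' >/dev/null; python3 ok.py -4 && python3 -m pendant '[[0,-0.9,-0.5,0,-1],[0,0,0,0,-1],[0,0,0,0,-1]]' >/dev/null; python3 ok.py -4 && python3 -m pendant '[[0,-0.9,-0.5,0,-1],[0,0,0,0,-1],[0,0,0,0,-1]]' >/dev/null; python3 ok.py -4
```

```text
a1.082 R258.3 ft0.6 fr0.8 10.42 [0.7 0.3 1. ]
a1.084 R258.3 ft-3.1 fr-2.0 10.67 [ 1.4 -1.6 -3.2]
a1.088 R258.3 ft-4.4 fr-3.3 10.92 [ 1.6 -2.2 -4.9]
a1.088 R258.3 ft-4.4 fr-3.3 10.92 [ 1.6 -2.2 -4.9]
a1.088 R258.3 ft-4.4 fr-3.3 10.92 [ 1.6 -2.2 -4.9]
a1.088 R258.3 ft-4.4 fr-3.3 10.92 [ 1.6 -2.2 -4.9]
```

```bash
python3 - <<'E'
from h import *
im=r.grab_frame("scene")[150:330,60:300];cv2.imwrite("pics/s4.png",cv2.resize(im,None,fx=3.3,fy=3.3))
E
python3 ok.py -4
```

```text
a1.088 R258.3 ft-4.9 fr-3.9 10.97 [ 1.9 -2.3 -5.7]
```

View pics/s4.png

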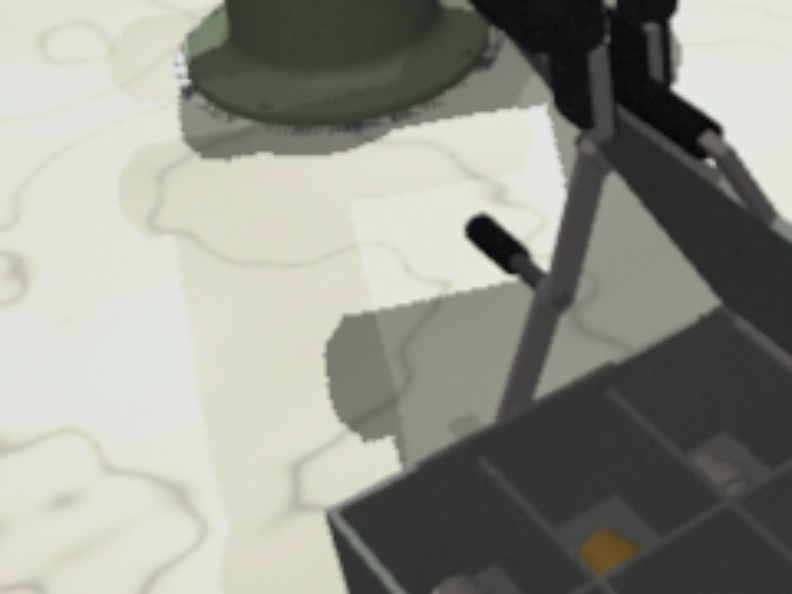

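The knob is at crop (495,243) and the knee (555,295) is now slightly right (+y) of the pin-to-foot line, so it is past straight. I'll ease the pull and check that it settles locked.

```bash
python3 -m pendant '[[0,0.8,1.4,0,-1],[0,0,0,0,-1],[0,0,0,0,-1],[0,0,0,0,-1]]' >/dev/null; python3 ok.py -4; python3 -m pendant '[[0,0.6,0.5,0,-1],[0,0,0,0,-1],[0,0,0,0,-1],[0,0,0,0,-1]]' >/dev/null; python3 ok.py -4; 
cat > kn.py <<'E'
from h import *
im=r.grab_frame("scene")[200:250,180:235]
m=(im.max(2)<35).astype(np.uint8);n,l,st,c=cv2.connectedComponentsWithStats(m)
for i in range(1,n):
    if 60<st[i,4]<400:
        y,x=np.where(l==i);q=cv2.minAreaRect(np.c_[x,y].astype(np.float32));uv=(q[0][0]+180,q[0][1]+200);print(st[i],uv,q[1],vplane(uv,-162).round(1))
E
python3 kn.py; python3 - <<'E'
from h import *
for dl in(-2,-1,0,1,2,3):t=taut(dl);print(dl,round(t,4),knee(t-.01,dl,1).round(1),knee(t,dl,1).round(1))
E
```

```text
a1.084 R258.3 ft-3.1 fr0.5 11.3 [-1.1 -3.3 -1. ]
a1.081 R258.3 ft-3.7 fr3.9 11.63 [-2.2 -5.5  1.7]
[ 24  16  17  17 134] (212.25, 223.75) (19.798988342285156, 7.77817440032959) [ 25.2 133.6]
-2 1.0561 [ 25.2 129.1] [ 17.6 132.7]
-1 1.0659 [ 25.9 129.8] [ 18.4 133.4]
0 1.0758 [ 26.7 130.6] [ 19.1 134.2]
1 1.0857 [ 27.4 131.3] [ 19.9 135. ]
2 1.0957 [ 28.1 132. ] [ 20.7 135.7]
3 1.1057 [ 28.9 132.8] [ 21.4 136.5]
```

```bash
python3 -m pendant '[[0,1.1,-0.3,0,-1],[0,0,0,0,-1],[0,0,0,0,-1]]' >/dev/null; python3 ok.py -4; python3 -m pendant '[[0,0.6,0.2,0,-1],[0,0,0,0,-1],[0,0,0,0,-1]]' >/dev/null; python3 ok.py -4;  python3 -m pendant '[[0,0.5,0.3,0,-1],[0,0,0,0,-1],[0,0,0,0,-1]]' >/dev/null; python3 ok.py -4;python3 kn.py
```

```text
a1.079 R258.3 ft-2.5 fr1.1 11.93 [-1.9 -3.1 -0.2]
a1.077 R258.3 ft-1.3 fr0.5 12.18 [-3.2 -2.  -0.2]
a1.075 R258.3 ft0.2 fr-0.2 12.43 [-3.7 -0.5 -0.1]
[ 25  16  17  17 133] (213.16470336914062, 223.64117622375488) (19.740673065185547, 7.7010321617126465) [ 26.8 133. ]
```

```bash
python3 -m pendant '[[-0.8,0,0,0,-0.69],[0,0,0,0,-0.6],[0,0,0,0,-0.5],[0,0,0,0,-0.4],[0,0,0,0,-0.4]]' | egrep 'clock|pos|force|open'; python3 kn.py
python3 -m pendant '[[0,0,-4,0,-0.4],[0,0,-10,0,-0.4],[0,0,-15,0,-0.4],[0,0,-20,0,-0.4],[0,0,0,0,-0.4]]' | egrep 'clock|pos|force|open'; python3 kn.py
```

```text
clock: 12.9
tool_pos: [612.9, -35.9, 310.9]
wrist_force: [-0.1, 0.9, 0.0]
opening: 0.3
finger_force: 0.0
[ 25  16  18  17 134] (213.16470336914062, 223.64117622375488) (19.740673065185547, 7.7010321617126465) [ 26.8 133. ]
clock: 13.37
tool_pos: [613.8, -36.2, 364.6]
wrist_force: [-0.2, -0.8, 0.5]
opening: 0.304
finger_force: 0.0
[ 25  16  18  17 134] (213.16470336914062, 223.64117622375488) (19.740673065185547, 7.7010321617126465) [ 26.8 133. ]
```

```bash
python3 -m pendant '[[-33,-7.7,0,0,-0.2],[-33,-7.7,0,0,-0.2],[-33,-7.7,0,0,-0.2],[-33,-7.7,0,0,-0.2],[-32,-7.7,0,0,-0.2]]' | grep clock
python3 -m pendant '[[0,0,40,0,-0.2],[0,0,40,0,-0.2],[0,0,30,0,-0.2],[0,0,0,0,-0.2],[0,0,0,0,-0.2]]' | egrep 'clock|pos|force|open'
python3 -m pendant '[[0,0,0,0,-0.2],[0,0,0,0,-0.2],[0,0,0,0,-0.2]]' | egrep 'clock|pos|force|open'
python3 - <<'E'
from h import *
c=r.calibration("wrist");im=r.grab_frame("wrist");cv2.imwrite("pics/w5.png",im);np.save("w5.npy",c,allow_pickle=True)
print(r.read_state()["tool_pos"])
E
```

```text
clock: 13.83
clock: 14.25
tool_pos: [442.8, -28.2, 249.0]
wrist_force: [1.2, -0.3, 0.6]
opening: 0.403
finger_force: 0.0
clock: 14.5
tool_pos: [445.6, -28.8, 251.5]
wrist_force: [-0.1, 0.3, -0.3]
opening: 0.399
finger_force: 0.0
[445.30756984 -28.71580256 251.21886159]
```

View pics/w5.png

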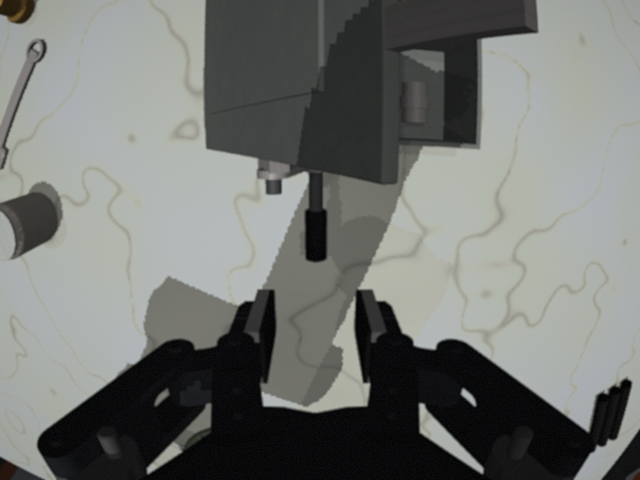

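The wrist view shows the knob at (315,210–261), centred between the fingers, with the lid standing open behind it.

```bash
python3 - <<'E'
from h import *
c=np.load("w5.npy",allow_pickle=True).item()
im=cv2.imread("pics/w5.png")[185:275,295:340];m=(im.max(2)<30).astype(np.uint8)
n,l,st,_=cv2.connectedComponentsWithStats(m);i=1+np.argmax(st[1:,4]);print(st[i])
u=295+st[i,0]+(st[i,2]-1)/2
for z in(129,131.5,134):
    P=plane("wrist",(u,235.5),z,c);print(z,P.round(1),((P-H)@ex,(P-H)@ey+110), [plane("wrist",(u,v),z,c).round(1)[0] for v in(210,261)])
print(tri(ray("wrist",(u,235.5),c),ray("scene",(213.2,223.6))))
E
python3 kn.py
```

```text
[ 11  24  20  52 980]
129 [444.1 -29.9 129. ] (np.float64(-166.66451753257158), np.float64(26.345507353000613)) [np.float64(462.4), np.float64(424.9)]
131.5 [444.8 -29.7 131.5] (np.float64(-165.9088067577307), np.float64(26.351489125296226)) [np.float64(463.0), np.float64(425.8)]
134 [445.6 -29.6 134. ] (np.float64(-165.15309598288977), np.float64(26.357470897591824)) [np.float64(463.6), np.float64(426.8)]
(array([445.16807776, -28.71489483, 130.95529373]), np.float64(2.3194242575932646))
[ 24  16  19  17 147] (212.95082092285156, 223.45901489257812) (20.229827880859375, 8.450433731079102) [ 26.5 133.6]
```

```bash
python3 -m pendant '[[0,0.6,35,0,-0.3],[0,0,35,0,-0.3],[0,0,28,0,-0.3],[0,0,18,0,-0.3],[0,0,12,0,-0.3]]' | grep clock
python3 -m pendant '[[0,0,0,0,-0.3],[0,0,0,0,-0.3],[0,0,0,0,-0.3],[0,0,0,0,-0.3]]' | egrep 'clock|pos|force|open'
python3 -m pendant '[[0,0,0,0,-0.5],[0,0,0,0,-0.6],[0,0,0,0,-0.8],[0,0,0,0,-1],[0,0,0,0,-1]]' 25 | egrep 'clock|pos|force|open'
```

```text
clock: 15.02
clock: 15.35
tool_pos: [445.3, -29.3, 122.9]
wrist_force: [0.5, -0.2, 0.3]
opening: 0.351
finger_force: 0.0
clock: 15.77
tool_pos: [444.8, -29.2, 122.2]
wrist_force: [1.0, 0.4, 4.9]
opening: 0.176
finger_force: 24.5
```

```bash
cat > path.py <<'E'
from h import *
from scipy.optimize import brentq
dl=1.2;F=foot(dl);at=taut(dl)
def lid(phi): # phi knob angle from vertical to +y ; lid angle with given knee
    K=F+76*np.array([np.sin(phi),np.cos(phi)]);v=K-[110,90];D=np.hypot(*v)
    g=np.arctan2(v[1],-v[0]);return g+np.arccos(np.clip((130**2+D*D-76**2)/(2*130*D),-1,1)),K
ps=[.508-.06*i for i in range(39)]
if __name__=="__main__":
    print(at,knee(at-.01,dl,1),knee(0,dl,-1),np.arctan2(*(knee(at-.01,dl,1)-F)),np.arctan2(*(knee(0,dl,-1)-F)))
    for i in range(len(ps)-1):
        a,K=lid(ps[i]);a2,K2=lid(ps[i+1]);L=lpin(a);u=(L-K)/76
        t=np.array([np.sin(a),np.cos(a)]);f=.65*9.8*130*np.cos(a)/130/(u@t)  # link force (compression), cg at 130
        ut=np.array([np.cos(ps[i]),-np.sin(ps[i])]);ur=np.array([np.sin(ps[i]),np.cos(ps[i])])
        d=K2-K;print(i,"phi%.3f a%.3f"%(ps[i],a),"link%.1f tan%.1f rad%.1f"%(f,-f*u@ut,-f*u@ur),"[0,%.1f,%.1f,0,-1]"%(-d[0],-d[1]))
E
python3 path.py
```

```text
1.0877317728013147 [ 27.52835543 131.45665993] [-83.70861592  48.56074014] 0.5093670111110302 -1.7902356678869407
0 phi0.508 a1.078 link4.3 tan1.0 rad-4.2 [0,4.0,-2.1,0,-1]
1 phi0.448 a1.086 link4.0 tan0.4 rad-4.0 [0,4.2,-1.9,0,-1]
2 phi0.388 a1.088 link3.8 tan-0.1 rad-3.8 [0,4.3,-1.6,0,-1]
3 phi0.328 a1.084 link3.7 tan-0.5 rad-3.6 [0,4.4,-1.3,0,-1]
4 phi0.268 a1.076 link3.6 tan-0.9 rad-3.5 [0,4.4,-1.1,0,-1]
5 phi0.208 a1.064 link3.5 tan-1.2 rad-3.3 [0,4.5,-0.8,0,-1]
6 phi0.148 a1.048 link3.5 tan-1.6 rad-3.1 [0,4.5,-0.5,0,-1]
7 phi0.088 a1.029 link3.5 tan-1.9 rad-3.0 [0,4.6,-0.3,0,-1]
8 phi0.028 a1.008 link3.6 tan-2.2 rad-2.8 [0,4.6,0.0,0,-1]
9 phi-0.032 a0.984 link3.7 tan-2.5 rad-2.7 [0,4.6,0.3,0,-1]
10 phi-0.092 a0.959 link3.7 tan-2.8 rad-2.5 [0,4.5,0.6,0,-1]
11 phi-0.152 a0.931 link3.8 tan-3.1 rad-2.3 [0,4.5,0.8,0,-1]
12 phi-0.212 a0.902 link4.0 tan-3.4 rad-2.1 [0,4.4,1.1,0,-1]
13 phi-0.272 a0.871 link4.1 tan-3.7 rad-1.8 [0,4.4,1.4,0,-1]
14 phi-0.332 a0.839 link4.3 tan-4.0 rad-1.6 [0,4.3,1.6,0,-1]
15 phi-0.392 a0.806 link4.4 tan-4.2 rad-1.3 [0,4.2,1.9,0,-1]
16 phi-0.452 a0.772 lin
[... 609 characters left out ...]
an-6.3 rad3.7 [0,2.1,4.0,0,-1]
27 phi-1.112 a0.363 link7.7 tan-6.4 rad4.4 [0,1.9,4.1,0,-1]
28 phi-1.172 a0.326 link8.2 tan-6.4 rad5.0 [0,1.6,4.3,0,-1]
29 phi-1.232 a0.289 link8.6 tan-6.4 rad5.7 [0,1.4,4.3,0,-1]
30 phi-1.292 a0.252 link9.0 tan-6.3 rad6.4 [0,1.1,4.4,0,-1]
31 phi-1.352 a0.217 link9.5 tan-6.2 rad7.2 [0,0.9,4.5,0,-1]
32 phi-1.412 a0.182 link9.9 tan-6.1 rad7.9 [0,0.6,4.5,0,-1]
33 phi-1.472 a0.148 link10.4 tan-5.9 rad8.6 [0,0.3,4.5,0,-1]
34 phi-1.532 a0.116 link10.8 tan-5.6 rad9.2 [0,0.0,4.6,0,-1]
35 phi-1.592 a0.086 link11.2 tan-5.3 rad9.8 [0,-0.2,4.6,0,-1]
36 phi-1.652 a0.058 link11.4 tan-5.0 rad10.3 [0,-0.5,4.5,0,-1]
37 phi-1.712 a0.031 link11.6 tan-4.6 rad10.7 [0,-0.8,4.5,0,-1]
```

```bash
python3 -m pendant '[[0,0,-1.3,0,-1],[0,0,0,0,-1],[0,0,0,0,-1]]' | egrep 'clock|pos|force|open'
```

```text
clock: 16.02
tool_pos: [444.8, -29.4, 122.8]
wrist_force: [2.8, -1.8, -5.6]
opening: 0.176
finger_force: 24.9
```

```bash
cat > ok2.py <<'E'
import sys;from path import *
s=r.read_state();p=s["tool_pos"]+[0,0,8];K=np.array([(p-H)@ey+110,p[2]]);v=K-F;ph=np.arctan2(*v)
w=s["wrist_force"];f=np.array([w@ey,w[2]]);fr=f@[np.sin(ph),np.cos(ph)];ft=f@[np.cos(ph),-np.sin(ph)]
print("phi%.3f R%.1f a%.3f ft%.1f fr%.1f fx%.1f"%(ph,np.hypot(*v),lid(ph)[0],ft,fr,w@ex),"t",round(s["clock"],2),"op %.3f"%s["opening"])
sys.exit(int(abs(fr)>8 or abs(ft)>12))
E
python3 -m pendant '[[0,0,0.7,0,-1],[0,0,0,0,-1],[0,0,0,0,-1]]' >/dev/null; python3 ok2.py
python3 -m pendant '[[0.5,2.0,-1.05,0,-1],[0,0,0,0,-1],[0,0,0,0,-1]]' >/dev/null; python3 ok2.py
python3 kn.py
```

```text
phi0.508 R74.9 a1.078 ft-0.3 fr-1.9 fx2.4 t 16.27 op 0.177
phi0.488 R74.9 a1.081 ft1.3 fr-1.1 fx3.9 t 16.52 op 0.175
```

```bash
python3 -m pendant '[[0.5,2.0,-1.05,0,-1],[0,2.1,-0.9,0,-1],[0,0,0,0,-1],[0,0,0,0,-1]]' >/dev/null; python3 ok2.py && python3 -m pendant '[[0,2.1,-1,0,-1],[0,2.1,-0.8,0,-1],[0,0,0,0,-1],[0,0,0,0,-1]]' >/dev/null; python3 ok2.py && python3 -m pendant '[[0,2.2,-0.8,0,-1],[0,2.2,-0.7,0,-1],[0,0,0,0,-1],[0,0,0,0,-1]]' >/dev/null; python3 ok2.py
```

```text
phi0.424 R74.9 a1.087 ft1.6 fr1.8 fx1.0 t 16.9 op 0.175
phi0.360 R74.9 a1.087 ft0.2 fr4.9 fx-2.2 t 17.23 op 0.177
phi0.294 R74.9 a1.080 ft0.0 fr6.8 fx-3.4 t 17.57 op 0.175
```

```bash
python3 -m pendant '[[-0.6,2.0,-1.4,0,-1],[0,2.2,-0.6,0,-1],[0,0,0,0,-1],[0,0,0,0,-1]]' >/dev/null; python3 ok2.py && python3 -m pendant '[[-0.2,2.2,-0.5,0,-1],[0,2.2,-0.5,0,-1],[0,0,0,0,-1],[0,0,0,0,-1]]' >/dev/null; python3 ok2.py && python3 -m pendant '[[0,2.3,-0.4,0,-1],[0,2.3,-0.3,0,-1],[0,0,0,0,-1],[0,0,0,0,-1]]' >/dev/null; python3 ok2.py
```

```text
phi0.230 R75.4 a1.069 ft-1.2 fr-1.5 fx1.3 t 17.9 op 0.177
phi0.173 R75.6 a1.055 ft-1.0 fr-4.0 fx2.1 t 18.23 op 0.179
phi0.112 R75.7 a1.037 ft-1.6 fr-4.4 fx3.1 t 18.57 op 0.178
```

```bash
python3 -m pendant '[[0.4,2.3,0.2,0,-1],[0,2.3,-0.1,0,-1],[0,2.3,0,0,-1],[0,0,0,0,-1]]' >/dev/null; python3 ok2.py && python3 -m pendant '[[0.2,2.3,0,0,-1],[0,2.3,0.1,0,-1],[0,2.3,0.2,0,-1],[0,0,0,0,-1]]' >/dev/null; python3 ok2.py && python3 -m pendant '[[0,2.3,0.3,0,-1],[0,2.2,0.3,0,-1],[0,2.2,0.4,0,-1],[0,0,0,0,-1]]' >/dev/null; python3 ok2.py
```

```text
phi0.016 R75.5 a1.003 ft-2.3 fr3.9 fx-0.6 t 18.9 op 0.174
phi-0.080 R75.5 a0.964 ft-2.1 fr7.0 fx-1.4 t 19.23 op 0.174
phi-0.177 R75.6 a0.919 ft-2.8 fr8.1 fx-3.0 t 19.57 op 0.178
```

```bash
python3 -m pendant '[[-0.4,2.3,-0.5,0,-1],[0,2.2,0.4,0,-1],[0,2.2,0.5,0,-1],[0,0,0,0,-1]]' >/dev/null; python3 ok2.py && python3 -m pendant '[[0,2.2,0.6,0,-1],[0,2.2,0.7,0,-1],[0,2.2,0.7,0,-1],[0,0,0,0,-1]]' >/dev/null; python3 ok2.py && python3 -m pendant '[[0,2.2,0.7,0,-1],[0,2.1,0.8,0,-1],[0,2.1,0.9,0,-1],[0,0,0,0,-1]]' >/dev/null; python3 ok2.py
```

```text
phi-0.259 R75.9 a0.878 ft-3.9 fr4.4 fx-1.6 t 19.9 op 0.177
phi-0.351 R76.0 a0.829 ft-2.7 fr5.5 fx-0.5 t 20.23 op 0.175
phi-0.442 R76.2 a0.777 ft-3.8 fr5.8 fx-1.6 t 20.57 op 0.178
```

```bash
python3 -m pendant '[[0,2.3,0.5,0,-1],[0,2.0,1.1,0,-1],[0,2.0,1.2,0,-1],[0,0,0,0,-1]]' >/dev/null; python3 ok2.py && python3 -m pendant '[[0,1.9,1.2,0,-1],[0,1.9,1.3,0,-1],[0,1.9,1.3,0,-1],[0,0,0,0,-1]]' >/dev/null; python3 ok2.py && python3 -m pendant '[[0,1.8,1.4,0,-1],[0,1.8,1.4,0,-1],[0,1.8,1.4,0,-1],[0,0,0,0,-1]]' >/dev/null; python3 ok2.py
```

```text
phi-0.532 R76.4 a0.725 ft-5.3 fr4.3 fx-1.1 t 20.9 op 0.178
phi-0.625 R76.5 a0.669 ft-4.1 fr5.3 fx-2.1 t 21.23 op 0.179
phi-0.716 R76.6 a0.613 ft-4.0 fr5.8 fx-1.9 t 21.57 op 0.173
```

```bash
python3 -m pendant '[[0,2.1,1.2,0,-1],[0,1.7,1.6,0,-1],[0,1.6,1.6,0,-1],[0,0,0,0,-1]]' >/dev/null; python3 ok2.py && python3 -m pendant '[[0,1.6,1.7,0,-1],[0,1.5,1.7,0,-1],[0,1.5,1.7,0,-1],[0,0,0,0,-1]]' >/dev/null; python3 ok2.py && python3 -m pendant '[[0,1.4,1.8,0,-1],[0,1.4,1.8,0,-1],[0,1.3,1.9,0,-1],[0,0,0,0,-1]]' >/dev/null; python3 ok2.py
```

```text
phi-0.807 R76.8 a0.556 ft-5.0 fr4.7 fx-0.8 t 21.9 op 0.175
phi-0.897 R76.9 a0.499 ft-5.6 fr4.9 fx-1.6 t 22.23 op 0.174
phi-0.988 R77.0 a0.442 ft-5.9 fr5.5 fx-0.3 t 22.57 op 0.178
```

```bash
python3 -m pendant '[[0,1.7,1.6,0,-1],[0,1.2,2.0,0,-1],[0,1.1,2.0,0,-1],[0,0,0,0,-1]]' >/dev/null; python3 ok2.py && python3 -m pendant '[[0,1.1,2.0,0,-1],[0,1.0,2.1,0,-1],[0,1.0,2.1,0,-1],[0,0,0,0,-1]]' >/dev/null; python3 ok2.py && python3 -m pendant '[[0,0.9,2.1,0,-1],[0,0.8,2.2,0,-1],[0,0.8,2.2,0,-1],[0,0,0,0,-1]]' >/dev/null; python3 ok2.py
```

```text
phi-1.077 R77.1 a0.385 ft-7.3 fr4.6 fx0.3 t 22.9 op 0.179
phi-1.167 R77.2 a0.329 ft-6.6 fr6.2 fx-0.4 t 23.23 op 0.176
phi-1.258 R77.2 a0.273 ft-7.6 fr6.4 fx-0.1 t 23.57 op 0.178
```

```bash
sed -i 's/>8 or/>11 or/' ok2.py; python3 -m pendant '[[0,0.9,2.2,0,-1],[0,0.7,2.2,0,-1],[0,0.6,2.2,0,-1],[0,0,0,0,-1]]' >/dev/null; python3 ok2.py && python3 -m pendant '[[0,0.5,2.2,0,-1],[0,0.4,2.2,0,-1],[0,0.4,2.2,0,-1],[0,0,0,0,-1]]' >/dev/null; python3 ok2.py && python3 -m pendant '[[0,0.3,2.2,0,-1],[0,0.2,2.3,0,-1],[0,0.2,2.3,0,-1],[0,0,0,0,-1]]' >/dev/null; python3 ok2.py
```

```text
phi-1.348 R77.3 a0.219 ft-7.4 fr5.5 fx-0.5 t 23.9 op 0.179
phi-1.435 R77.3 a0.169 ft-7.4 fr6.1 fx-0.8 t 24.23 op 0.179
phi-1.524 R77.3 a0.120 ft-6.9 fr6.2 fx0.2 t 24.57 op 0.175
```

```bash
python3 -m pendant '[[0,0.1,2.3,0,-1],[0,0,2.3,0,-1],[0,-0.1,2.3,0,-1],[0,0,0,0,-1]]' >/dev/null; python3 ok2.py && python3 -m pendant '[[0,-0.1,2.3,0,-1],[0,-0.2,2.3,0,-1],[0,-0.2,2.2,0,-1],[0,0,0,0,-1]]' >/dev/null; python3 ok2.py && python3 -m pendant '[[0,-0.4,2.2,0,-1],[0,0,0,0,-1],[0,0,0,0,-1]]' >/dev/null; python3 ok2.py && python3 -m pendant '[[0,-0.3,1.5,0,-1],[0,0,0,0,-1],[0,0,0,0,-1]]' >/dev/null; python3 ok2.py
```

```text
phi-1.614 R77.3 a0.076 ft-5.9 fr7.5 fx-0.1 t 24.9 op 0.172
phi-1.702 R77.3 a0.035 ft-5.3 fr7.6 fx-0.3 t 25.23 op 0.176
phi-1.729 R77.3 a0.024 ft-4.8 fr8.5 fx0.1 t 25.48 op 0.173
phi-1.748 R77.2 a0.016 ft-4.6 fr7.5 fx-0.2 t 25.73 op 0.176
```

```bash
python3 -m pendant '[[0,-0.1,1.2,0,-1],[0,0,0,0,-1],[0,0,0,0,-1]]' >/dev/null; python3 ok2.py && python3 -m pendant '[[0,-0.2,1,0,-1],[0,0,0,0,-1],[0,0,0,0,-1]]' >/dev/null; python3 ok2.py && python3 -m pendant '[[0,-0.2,0.7,0,-1],[0,0,0,0,-1],[0,0,0,0,-1]]' >/dev/null; python3 ok2.py
```

```text
phi-1.763 R77.3 a0.010 ft-4.6 fr8.4 fx-0.3 t 25.98 op 0.176
phi-1.773 R77.3 a0.007 ft-2.5 fr7.5 fx-0.0 t 26.23 op 0.173
phi-1.779 R77.3 a0.004 ft-0.1 fr6.5 fx-1.7 t 26.48 op 0.177
```

```bash
python3 -m pendant '[[0,0.6,0.2,0,-1],[0,0,0,0,-1],[0,0,0,0,-1]]' >/dev/null; python3 ok2.py;python3 -m pendant '[[0,0.6,0,0,-1],[0,0,0,0,-1],[0,0,0,0,-1]]' >/dev/null; python3 ok2.py
python3 - <<'E'
from h import *
im=r.grab_frame("scene");cv2.imwrite("pics/s6.png",im)
E
```

```text
phi-1.778 R77.4 a0.005 ft0.2 fr5.8 fx-1.0 t 26.73 op 0.174
phi-1.776 R77.5 a0.006 ft-1.0 fr4.1 fx-0.4 t 26.98 op 0.173
```

View pics/s6.png

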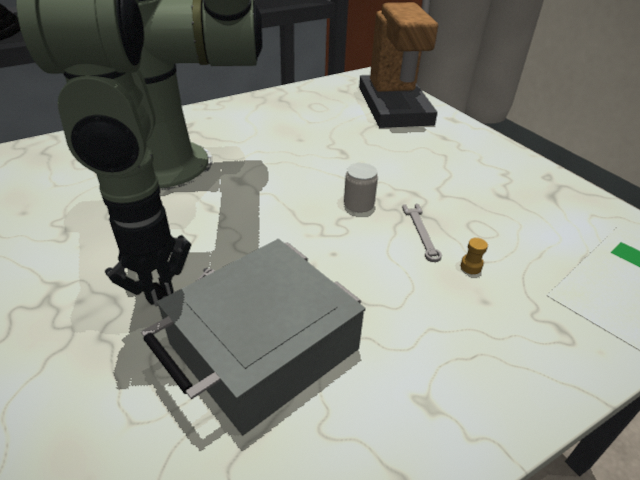

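The lid looks shut, with the bar at (168,362) as at the start. I'll nudge down slightly, release and withdraw straight up.

```bash
python3 -m pendant '[[0,0.2,0.3,0,-1],[0,0,0,0,-1],[0,0,0,0,-1]]' >/dev/null; python3 ok2.py
python3 -m pendant '[[0,0,0,0,-0.6],[0,0,0,0,-0.5],[0,0,0,0,-0.3],[0,0,0,0,-0.3],[0,0,0,0,-0.3]]' | egrep 'clock|pos|force|open'
python3 -m pendant '[[0,0,-8,0,-0.3],[0,0,-20,0,-0.3],[0,0,-30,0,-0.3],[0,0,-35,0,-0.3],[0,0,-35,0,-0.3]]' | egrep 'clock|pos|force'
python3 -m pendant '[[-40,0,0,0,-0.3],[-40,0,0,0,-0.3],[0,0,0,0,-0.3],[0,0,0,0,-0.3],[0,0,0,0,-0.3]]' | egrep 'clock|pos|force'
python3 - <<'E'
from h import *
a=cv2.imread("pics/scene0.png");b=r.grab_frame("scene");cv2.imwrite("pics/s7.png",b)
def bar(im):
    m=np.zeros(im.shape[:2],np.uint8);m[328:398,140:196]=im[328:398,140:196].max(2)<40;n,l,st,c=cv2.connectedComponentsWithStats(m);i=1+np.argmax(st[1:,4]);return st[i],c[i]
def kn(im):
    m=np.zeros(im.shape[:2],np.uint8);m[275:306,140:175]=im[275:306,140:175].max(2)<40;n,l,st,c=cv2.connectedComponentsWithStats(m);i=1+np.argmax(st[1:,4]);return st[i],c[i]
print(bar(a),bar(b),kn(a),kn(b))
E
```

```text
phi-1.778 R77.6 a0.005 ft0.4 fr1.2 fx0.8 t 27.28 op 0.173
clock: 27.7
tool_pos: [465.3, -139.8, 41.1]
wrist_force: [-0.1, 0.1, -0.3]
opening: 0.347
finger_force: 0.0
clock: 28.12
tool_pos: [464.7, -139.7, 170.8]
wrist_force: [0.8, -0.5, 0.3]
finger_force: 0.0
clock: 28.53
tool_pos: [387.4, -155.3, 170.0]
wrist_force: [0.4, -0.6, 1.0]
finger_force: 0.0
(array([144, 333,  48,  60, 712], dtype=int32), array([167.58988764, 362.25561798])) (array([144, 333,  48,  60, 711], dtype=int32), array([167.43037975, 362.10126582])) (array([150, 283,  17,  16, 153], dtype=int32), array([157.47058824, 290.30718954])) (array([150, 283,  17,  17, 152], dtype=int32), array([157.68421053, 290.29605263]))
```

The bar and knob are back at their original pixels, so the lid is fully shut and the foot has not slipped visibly.

```bash
python3 -c "
from plant import r
print(r.close_job())"
```

```text
the job is handed in; nothing more can be done
None
```

The job is handed in at about 28.5 s: the lid was raised until the stay locked over centre, stood open by itself for about 3 s, and was then unlocked by the knob and eased fully shut. The bar and knob are back within 0.3 px of where they started in the scene picture, and the arm is clear of the case.

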